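# Lock the bayonet lid onto the tumbler barrel

### The arm

A 6-joint arm with a two-finger parallel gripper is mounted at the origin on the work surface. World frame = base frame: x ahead of the robot, y to its left, z up, the work surface at z = 0. Lengths are in mm, angles in degrees, forces in N, time in s.
With the tool pointing down it reaches from about 350 to 850 mm from the base axis. Payload 8.1 kg.
Tool frame: the origin (TCP) lies midway between the tips of the shut fingers; the grasp point (between the pads) lies 19 mm behind it (r.pinch_z is the distance from the TCP to the grasp point, in mm); z points along the fingers, y is the line along which they close (so a half turn about z gives the same grasp; the last joint's range is limited). The gripper opens to 85 mm and grips with 20 to 120 N. Pads are 22 mm wide; open, the fingers measure 114 mm over their backs; the gripper's body (76 mm by 85 mm) begins 54 mm behind the grasp point. The pads swing forward as they close: fully open they stand 13 mm farther back than shut.
Start: joints at [60.539, 7.471, 85.268, -0, 87.261, -4.893], TCP at [249.448, 545.693, 231.292] pointing down, gripper open.
Joint ranges: [-169.43, 169.43], [-51.17, 129.36], [1.28, 143.12], [-76.62, 256.62], [0, 156.53], [-152.29, 152.29]. Speed limits (degrees/s): [136.94, 136.94, 159.86, 180, 180, 180].

### API

Orientations are given as [roll, pitch, yaw] about the fixed x, y, z axes, in that order (R = Rz(yaw) Ry(pitch) Rx(roll)).
In Python, from bench import sensors, optics, job, r gives the robot as it stands.
- The arm moves only by the tool play_rows, never from a script. Its argument "motion" is a list that holds one entry, the list of rows, each a list of 6 numbers: the shift along the tool's x, y, z in cm, then the turn, a rotation vector about the tool's x, y, z in degrees. In form: [[[x, y, z, ax, ay, az], ...]]. A call has 1 to 5 rows; each row is the pose to reach, as a shift and turn from the pose commanded when the call began, along the tool's axes at that moment; what a row does not reach only later rows make up. A row lasts 1/10 s, in which the tool goes at most 50 mm and 8.59 degrees, less where a joint would pass 70% of its speed; a pose out of reach is approached as far as the arm can. A call with a gripper value outside its range is refused whole. "jaw" is the opening, from 0 (shut) to 1 (fully open), set as the call begins (left out, the last holds). The fingers move at their own pace and stop on an object; "squeeze" is the grip in N (left out, the last holds). Time passes only in rows, so rows that repeat a pose let the fingers close. It gives the time, the measured TCP pose, the force, the opening and the grip force at its end, in the units of the state.
- sensors.sense(): the state, without advancing time (a new reading comes with each control period).
- optics.snapshot(name): name is "scene" or "top" or "wrist"; returns a dict with "pixels" (420x560x3 uint8, red, green, blue), "mtx" (3x3 intrinsics, pixels), "R" (3x3) and "t" (3): a world point X has camera coordinates R X + t; the wrist camera has in their place "T_tool_cam" (4x4, takes a point from camera to tool coordinates, whose origin is the TCP and whose axes are the flange's). Camera axes: x right, y down, z forward; pixel columns grow to the right and rows downward; lengths in mm; the calibration is good to about 2 mm. The wrist camera is an equidistant fisheye: a pixel r from the principal point sees the ray r / f radians off the axis. A picture is of the moment at which its call begins: read the wrist's pose just before it. There is no depth.
- job.hand_in(): hands the job in; it is judged then, once.
The state is a dict: "time": time; "joint_pos": joint angles; "qd": joint speeds; "joint_efforts": joint torques, N m; "tool_pos": TCP position; "tcp_rot": TCP orientation; "ft_force": force on the tool from outside, world axes, zero at the start; "wrist_torque": the same for the moment, N m; "finger_gap": finger opening in mm; "grip_force": force on a finger pad.
Only numpy, scipy, OpenCV 4.12 (cv2) and the standard library are available. Lean on these libraries where they do the work, as an engineer would, in place of code of your own. Each camera call takes 0.05 s, during which the arm holds its last target. There are 200 camera calls.

### The job

Close the tumbler barrel: take the loose plug lid by its bar, fit its two lugs into the slots of the barrel's collar (feel for them with light pressure), push it down against the sprung seal, turn it clockwise as far as it goes and let it spring up into its locking notch. Handle the collar gently, leave everything else on the shelf where it is, and let go of the lid when it is locked.

Things in the scene. Friction and masses are not known exactly. Their poses are not given: they have to be found in the camera images.
- lid: Loose plug lid standing upright, 62 mm high, 0.10 to 0.19 kg. Origin: centre of the plug's underside; z up; x along the grip bar. Grey round plug, 64 mm diameter, 0 to 26 mm high, lower rim chamfered 3 mm; two opposite orange lugs near its foot, blue grip bar on top. Same lid after half a turn.
- lid_bar (a point): Centre of the top face of the lid's blue grip bar, 62 mm above the lid's origin. The bar is 56 mm long (lid x), 16 mm thick (lid y) and stands 36 mm above the plug, whose top is 26 mm above the origin.
- lid_lug (a point): Middle of the outer part of one orange lug, 37 mm out along the lid's x and 11 mm above its origin; the other lug is opposite, at -x. Each lug is 12 mm wide, 6 mm high (8 to 14 mm above the origin), and reaches 40 mm from the lid's axis. The bar points along the line of the lugs.
- barrel: Fixed black rubber barrel, 104 mm diameter, bolted upright in a grey stand with a 130 mm square foot 10 mm thick; it cannot move. Origin: centre of the foot's underside, on the shelf; z up. An aluminium bayonet collar is on top. More than 60 N from the lid, pressing or twisting, damages the collar.
- collar_top (a point): Centre of the collar's top face, 118 mm above the barrel's origin. Outer diameter 100, bore 68 mm. Two opposite slots, 16 mm wide, ends 42 mm from the axis, an orange dash beside each. Their line is 0.1 to 0.95 rad counter-clockwise of the barrel's x, not measured: look, or press lid lightly (5 N) and turn till lugs drop. Collar cannot turn. Lugs on it: lid origin 8 mm below this point.
- seal_rest (a point): Top centre of the red sprung seal disc in the bore when free (fixed point, 105 mm above barrel origin). It pushes up with 4 N plus 0.3 N per mm sunk. A lid in the slots drops freely until its underside is here. With the lid's underside 11 mm below this point or lower, the lugs are under the ledge and the lid turns clockwise seen from above; 13 mm below is the bottom.
- locked_height (a point): Point on the barrel's axis, 98 mm above barrel origin, where the lid's origin is when locked. Turned 0.84 rad clockwise from the slots the lugs are centred under 4 mm high notches; about 0.05 rad on is a hard stop. Let go there, the lid springs up to this height. Half turned it stays 4 mm lower; in the slots it is pushed up 7 mm higher.
- amethyst: Chunk of raw amethyst, 62 x 44 mm, about 50 mm high, origin under its centre; leave alone.
- scoop: Aluminium scoop, 170 mm long, 34 mm high, origin under its back wall; leave alone.
- mortar: White ceramic mortar, 110 mm in diameter, 70 mm high, origin under its centre; leave alone.
- pestle: White ceramic pestle lying down, 120 mm long, origin under its middle; leave alone.
- grit_coarse: Grit jar with white cap, 68 mm in diameter, 85 mm high, origin under its centre; leave alone.
- grit_fine: Grit jar with yellow cap, 60 mm in diameter, 75 mm high, origin under its centre; leave alone.
There are look-alikes about, which are no part of the job. There is more than one size of the barrel; the job needs the larger.

How it is judged:
By the outcome, as a careful person would: the job done as asked, in the order asked, and still so for the second after the job is handed in, with the robot touching nothing.
It also fails if it takes over 72 s, if anything falls off the work surface, if the arm or the gripper's body presses on something with over 40 N, if the wrist force passes 120 N, or if a joint passes its speed limit or range.

## Working session

There is one attempt and no reset: what is moved stays moved. The work goes in short steps, Python scripts to look and compute and a tool call to move; the robot and the scene stay as the last step left them, time stands still between calls to the robot, and variables do not carry over. Pictures are saved under pics/ and viewed, at most 10 in all, crops included, and the job is handed in when it is done.

Besides the shell and the picture viewer there is one more tool, called after ">>>" as name(argument=value, ...), one argument or row to a line, values as JSON. play_rows: Moves the arm, as the interface text tells. Its arguments: {"type":"object","properties":{"motion":{"type":"array","items":{"type":"array","items":{"type":"array","items":{"type":"number"}}}},"jaw":{"type":"number"},"squeeze":{"type":"number"}},"required":["motion"]}

```bash
mkdir -p pics; python3 - <<'E'
from bench import sensors, optics, job, r
import cv2,numpy as np,pickle
print(sensors.sense())
for n in("scene","top","wrist"):
    s=optics.snapshot(n);pickle.dump(s,open(n+".pkl","wb"))
    cv2.imwrite(f"pics/{n}0.png",s["pixels"][:,:,::-1])
    print(n,{k:np.round(v,3).tolist() for k,v in s.items() if k!="pixels"})
E
```

```text
{'time': 0.0, 'joint_pos': array([ 6.05395688e+01,  7.51399982e+00,  8.53299956e+01, -7.05451246e-04,
        8.72619723e+01, -4.89241811e+00]), 'qd': array([-0.00981154, -0.01312665,  0.02852858,  0.04915575, -0.02396767,
        0.03382545]), 'joint_efforts': array([-5.02765019e-03, -5.69439340e+01, -5.00524557e+01, -6.56753327e-04,
        1.57279830e-02,  6.83642293e-05]), 'tool_pos': array([249.167145  , 545.20545659, 230.24912618]), 'tcp_rot': array([-1.79894358e+02, -8.33545088e-03,  1.55432014e+02]), 'ft_force': array([-0.29538526, -0.33666902, -0.26829323]), 'wrist_torque': array([0.02012657, 0.00912232, 0.00538573]), 'grip_force': 0.0, 'finger_gap': 85.31848794672236}
scene {'mtx': [[402.089, 0.0, 276.538], [0.0, 402.089, 206.477], [0.0, 0.0, 1.0]], 'R': [[-0.164, 0.986, 0.019], [0.576, 0.112, -0.81], [-0.801, -0.122, -0.586]], 't': [104.479, -233.978, 1530.086]}
top {'mtx': [[507.301, 0.0, 280.774], [0.0, 507.301, 216.81], [0.0, 0.0, 1.0]], 'R': [[-0.013, -1.0, 0.009], [-0.996, 0.012, -0.089], [0.089, -0.01, -0.996]], 't': [-1.654, 579.971, 1624.068]}
wrist {'mtx': [[325.192, 0.0, 278.229], [0.0, 325.192, 208.768], [0.0, 0.0, 1.0]], 'T_tool_cam': [[0.001, -0.963, -0.268, 67.126], [1.0, 0.001, 0.0, 0.464], [-0.0, -0.268, 0.963, -144.253], [0.0, 0.0, 0.0, 1.0]]}
```

View pics/scene0.png

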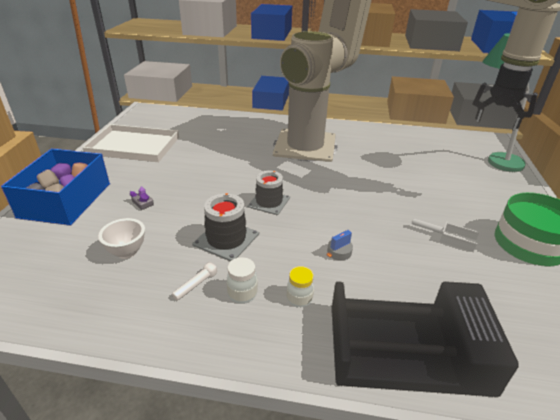

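View pics/top0.png

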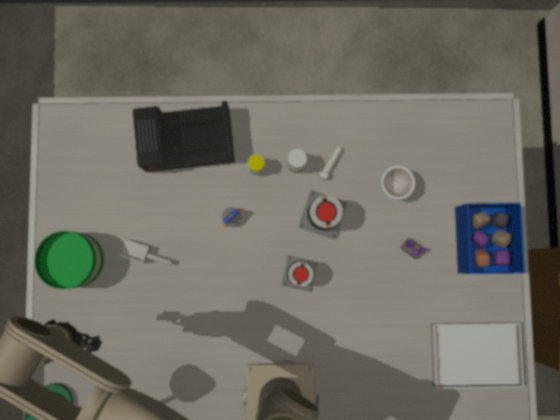

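The scene view shows the lid at about (341,244) and the larger barrel at (225,222). In the top view they are at (232,216) and (326,212). The smaller look-alike barrel is at (300,273) in the top view.

```bash
cat > h.py <<'E'
import numpy as np,cv2,pickle
from scipy.spatial.transform import Rotation as Ro
def ray(s,uv,tcp=None):
    "origin and directions in world for pixels uv (Nx2); tcp=(pos,rpy) for wrist"
    uv=np.atleast_2d(uv).astype(float);K=s["mtx"];d=(uv-K[:2,2])/K[0,0]
    if "R" in s:
        d=np.c_[d,np.ones(len(d))]; return -s["R"].T@s["t"], d@s["R"]
    a=np.linalg.norm(d,axis=1,keepdims=True);d=np.c_[d/np.maximum(a,1e-9)*np.sin(a),np.cos(a)]
    T=s["T_tool_cam"];Rt=Ro.from_euler("xyz",tcp[1],degrees=True).as_matrix()
    return Rt@T[:3,3]+tcp[0], d@T[:3,:3].T@Rt.T
def onz(s,uv,z,tcp=None):
    o,d=ray(s,uv,tcp); return o+d*((z-o[2])/d[:,2])[:,None]
def proj(s,X,tcp=None):
    X=np.atleast_2d(X)
    if "R" in s: c=X@s["R"].T+s["t"]; return c[:,:2]/c[:,2:]*s["mtx"][0,0]+s["mtx"][:2,2]
    T=s["T_tool_cam"];Rt=Ro.from_euler("xyz",tcp[1],degrees=True).as_matrix()
    c=((X-tcp[0])@Rt-T[:3,3])@T[:3,:3]; n=np.linalg.norm(c[:,:2],axis=1,keepdims=True)
    return c[:,:2]/np.maximum(n,1e-9)*np.arctan2(n,c[:,2:])*s["mtx"][0,0]+s["mtx"][:2,2]
def mask(s,col):
    h=cv2.cvtColor(s["pixels"],cv2.COLOR_RGB2HSV)
    lo,hi={"blue":((100,110,40),(130,255,255)),"orange":((5,150,90),(18,255,255)),"red":((0,170,80),(4,255,255))}[col]
    m=cv2.inRange(h,lo,hi)
    if col=="red": m|=cv2.inRange(h,(172,170,80),(180,255,255))
    return m
def blobs(m,roi=None,amin=4):
    if roi: z=np.zeros_like(m);x0,y0,x1,y1=roi;z[y0:y1,x0:x1]=m[y0:y1,x0:x1];m=z
    n,l,st,c=cv2.connectedComponentsWithStats(m)
    return [(st[i,4],c[i],np.argwhere(l==i)[:,::-1]) for i in range(1,n) if st[i,4]>=amin]
E
python3 - <<'E'
from h import *
t=pickle.load(open("top.pkl","rb"));s=pickle.load(open("scene.pkl","rb"))
for S,roi,rb in((t,(200,190,260,240),(300,185,350,240)),(s,(315,220,370,265),(195,185,255,230))):
    for a,c,p in blobs(mask(S,"blue"),roi): print("blue",a,c.round(1),onz(S,c,55).round(1),cv2.fitLine(p.astype(np.float32),2,0,.01,.01).ravel().round(2))
    for a,c,p in blobs(mask(S,"red"),rb): print("red",a,c.round(1),onz(S,c,105).round(1))
    for a,c,p in blobs(mask(S,"orange"),roi): print("or",a,c.round(1),onz(S,c,11).round(1))
    for a,c,p in blobs(mask(S,"orange"),rb,1): print("orB",a,c.round(1),onz(S,c,118).round(1))
E
```

```text
blue 27 [234.1 212.1] [[594.2 139.9  55. ]] [  0.83  -0.55 234.15 212.11]
blue 28 [226.8 219.2] [[571.9 163.5  55. ]] [  0.69  -0.73 226.79 219.18]
red 236 [326.  211.3] [[ 588.1 -148.7  105. ]]
blue 183 [342.  239.1] [[594.3 157.4  55. ]] [  0.79  -0.61 342.01 239.09]
red 156 [223.4 206.7] [[ 583.4 -147.4  105. ]]
or 11 [328.8 254.5] [[608.1 129.6  11. ]]
orB 1 [226. 194.] [[ 545.2 -150.4  118. ]]
orB 6 [220.8 214.2] [[ 631.6 -139.7  118. ]]
```

```bash
python3 - <<'E'
from h import *
t=pickle.load(open("top.pkl","rb"));s=pickle.load(open("scene.pkl","rb"))
a=cv2.resize(t["pixels"][160:260,190:360],None,fx=4.5,fy=4.5,interpolation=2)
cv2.imwrite("pics/tc.png",a[:,:,::-1])
E
```

```text
(no output)
```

View pics/tc.png

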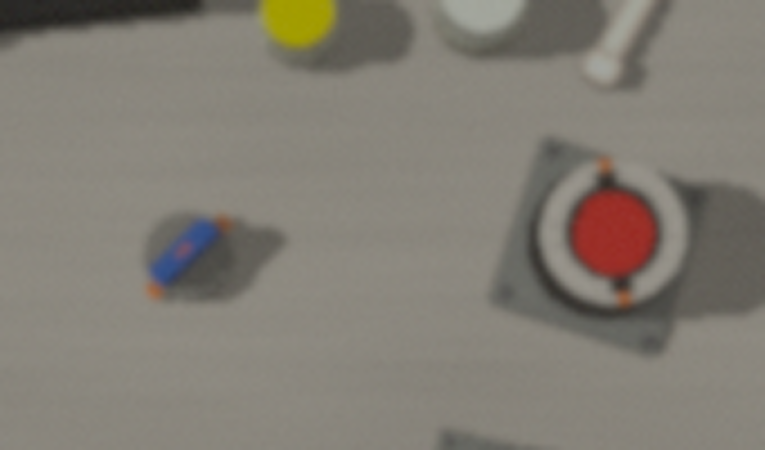

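The crop shows the lid bar at −45° to world x, centred near (587,151). The collar slots lie about 8° counter-clockwise of world x, and the dashes are at crop pixels (605,165) and (625,298). Next I'll move over the lid.

>>> play_rows(
  motion=[
    [[-4.3,-2,0,0,0,0],[-8.6,-4,0,0,0,0],[-12.9,-6,0,0,0,0],[-17.2,-8,0,0,0,0],[-21.5,-10,0,0,0,0]],
  ],
  jaw=1,
)

```text
time: 0.65
tool_pos: [404.1, 363.7, 231.1]
tcp_rot: [-180.0, -0.0, 155.5]
ft_force: [0.6, 0.9, -0.6]
finger_gap: 85.3
grip_force: 0.0
```

>>> play_rows(
  motion=[
    [[-4.3,-2,0,0,0,0],[-8.6,-4,0,0,0,0],[-12.9,-6,0,0,0,0],[-17.2,-8,0,0,0,0],[-21.5,-10,0,0,0,0]],
  ],
)

```text
time: 1.15
tool_pos: [558.2, 183.3, 231.1]
tcp_rot: [-180.0, -0.0, 155.4]
ft_force: [1.7, 1.3, 0.2]
finger_gap: 85.5
grip_force: 0.0
```

>>> play_rows(
  motion=[
    [[-2,-1,0,0,0,7],[-4.1,-1.8,0,0,0,14],[-4.1,-1.8,0,0,0,20.4],[-4.1,-1.8,0,0,0,20.4],[-4.1,-1.8,0,0,0,20.4]],
  ],
)

```text
time: 1.65
tool_pos: [586.9, 151.7, 230.9]
tcp_rot: [-180.0, -0.0, 135.2]
ft_force: [0.6, -0.2, 0.3]
finger_gap: 85.3
grip_force: 0.0
```

```bash
cat >> h.py <<'E'
def grab(name,pic=None):
    from bench import sensors,optics
    q=sensors.sense();tcp=(q["tool_pos"],q["tcp_rot"]);s=optics.snapshot(name)
    pickle.dump((s,tcp),open("last.pkl","wb"))
    if pic: cv2.imwrite("pics/"+pic,s["pixels"][:,:,::-1])
    return s,tcp,q
E
python3 - <<'E'
from h import *
s,tcp,q=grab("wrist","w1.png")
print(q["time"],tcp[0].round(1),tcp[1].round(2),q["joint_pos"].round(1))
b=max(blobs(mask(s,"blue")),key=lambda v:v[0]);X=onz(s,b[2],62,tcp)
rc=cv2.minAreaRect(X[:,:2].astype(np.float32));print("bar@62",rc,proj(s,[587,151,62],tcp))
for a,c,p in blobs(mask(s,"orange"),None,8): print("or",a,c.round(1),onz(s,c,11,tcp).round(1))
E
```

```text
1.65 [586.9 151.7 230.9] [-1.7997e+02 -3.0000e-02  1.3523e+02] [  9.6   8.5  84.2   0.   87.4 -35.6]
bar@62 ((584.3988037109375, 152.85205078125), (14.7351713180542, 55.421417236328125), 44.8812141418457) [[277.01845109 190.09225014]]
or 40 [277.2 147.7] [[560.3 177.5  11. ]]
or 15 [276.3 187.1] [[591.6 145.   11. ]]
or 11 [ 11.7 190.1] [[ 311.6 -133.3   11. ]]
or 13 [ 42.5 241.2] [[ 401.8 -153.8   11. ]]
or 9 [134.7 393.9] [[ 673.7 -287.5   11. ]]
```

View pics/w1.png

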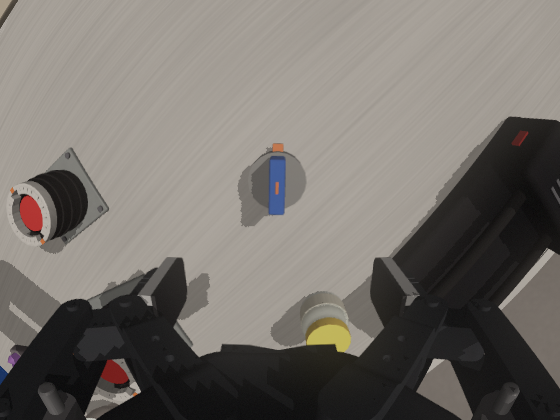

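The wrist view shows the bar at (277,187), aligned with the tool's x axis, and its centre works out at (584.3,152.8). I'll descend and grasp it.

>>> play_rows(
  motion=[
    [[0.25,-0.13,4.5,0,0,0],[0.25,-0.13,9,0,0,0],[0.25,-0.13,13.5,0,0,0],[0.25,-0.13,16.5,0,0,0],[0.25,-0.13,18,0,0,0]],
  ],
)

```text
time: 2.2
tool_pos: [581.6, 152.6, 47.5]
tcp_rot: [-179.7, -0.2, 135.2]
ft_force: [-0.3, -0.3, 0.1]
finger_gap: 85.5
grip_force: 0.0
```

>>> play_rows(
  motion=[
    [[0,0,1,0,0,0],[0,0,2,0,0,0],[0,0,2,0,0,0]],
  ],
)

```text
time: 2.5
tool_pos: [584.7, 152.6, 31.3]
tcp_rot: [180.0, 0.0, 135.1]
ft_force: [0.0, 0.7, -0.4]
finger_gap: 85.4
grip_force: 0.0
```

>>> play_rows(
  motion=[
    [[0,0,0,0,0,0],[0,0,0,0,0,0],[0,0,0,0,0,0],[0,0,0,0,0,0],[0,0,0,0,0,0]],
  ],
  jaw=0,
  squeeze=60,
)

```text
time: 3.0
tool_pos: [584.9, 152.5, 31.8]
tcp_rot: [180.0, 0.0, 135.0]
ft_force: [0.7, 0.3, 0.4]
finger_gap: 15.4
grip_force: 58.7
```

>>> play_rows(
  motion=[
    [[0,0,0,0,0,0],[0,0,0,0,0,0],[0,0,0,0,0,0]],
  ],
)

```text
time: 3.3
tool_pos: [584.9, 152.5, 31.8]
tcp_rot: [180.0, 0.0, 135.0]
ft_force: [-0.2, -0.9, 3.5]
finger_gap: 14.9
grip_force: 59.3
```

>>> play_rows(
  motion=[
    [[0,0,-2,0,0,0],[0,0,-6,0,0,0],[0,0,-11,0,0,0],[-1,-0.5,-16,0,0,0],[-4,-2.2,-20,0,0,0]],
  ],
)

```text
time: 3.8
tool_pos: [596.3, 113.0, 231.2]
tcp_rot: [179.9, 0.0, 135.2]
ft_force: [1.7, -0.3, -0.8]
finger_gap: 15.1
grip_force: 58.7
```

>>> play_rows(
  motion=[
    [[-4,-2.2,0,0,0,-6],[-8,-4.4,0,0,0,-12],[-12,-6.6,0,0,0,-18],[-16,-8.8,0,0,0,-24],[-20,-11,0,0,0,-30]],
  ],
)

```text
time: 4.3
tool_pos: [660.1, -109.8, 227.4]
tcp_rot: [180.0, -0.1, 165.3]
ft_force: [1.2, 0.4, -1.2]
finger_gap: 15.1
grip_force: 58.8
```

```bash
cat > go.py <<'E'
import sys;from h import *;from bench import sensors
def go(x,y,z,yaw):
    q=sensors.sense();R=Ro.from_euler("xyz",q["tcp_rot"],degrees=True);T=Ro.from_euler("xyz",[180,0,yaw],degrees=True)
    print("t",round(q["time"],2),q["tool_pos"].round(1),q["tcp_rot"].round(1),"F",q["ft_force"].round(1),"shift cm",(R.inv().apply(np.array([x,y,z])-q["tool_pos"])/10).round(2),"rot",(R.inv()*T).as_rotvec(degrees=True).round(2),"j6",q["joint_pos"][5].round(1))
if __name__=="__main__": go(*map(float,sys.argv[1:]))
E
python3 go.py 670 -148 230 188.5
```

```text
t 4.3 [ 660.1 -109.8  227.4] [ 1.800e+02 -1.000e-01  1.653e+02] F [ 1.2  0.4 -1.2] shift cm [-1.93 -3.44 -0.27] rot [ 2.000e-02 -9.000e-02 -2.321e+01] j6 -89.1
```

>>> play_rows(
  motion=[
    [[-0.7,-1.2,0,0,0,-8],[-1.3,-2.4,0,0,0,-16],[-1.9,-3.4,0,0,0,-23.2],[-1.9,-3.4,0,0,0,-23.2],[-1.9,-3.4,0,0,0,-23.2]],
  ],
)

```text
time: 4.8
tool_pos: [669.5, -145.6, 227.4]
tcp_rot: [179.9, -0.1, -172.0]
ft_force: [-0.2, -0.5, -0.7]
finger_gap: 15.1
grip_force: 58.8
```

```bash
python3 - <<'E'
from h import *
s,tcp,q=grab("wrist","w2.png")
print(q["time"],tcp[0].round(1),tcp[1].round(2),q["ft_force"].round(1))
for a,c,p in blobs(mask(s,"red"),None,50): print("red",a,c.round(1),onz(s,c,105,tcp).round(1),p.min(0),p.max(0))
for a,c,p in blobs(mask(s,"orange"),None,8): print("or",a,c.round(1),onz(s,c,118,tcp).round(1))
print(proj(s,[[587,-148,118]],tcp))
E
```

```text
4.8 [ 669.5 -145.6  227.4] [ 1.7995e+02 -8.0000e-02 -1.7201e+02] [-0.2 -0.5 -0.7]
or 63 [289. 163.] [[ 634.8 -141.7  118. ]]
or 316 [279.3 182.2] [[ 651.1 -147.1  118. ]]
or 179 [278.  295.3] [[ 752.6 -133.8  118. ]]
[[289.87462604 101.50602149]]
```

View pics/w2.png

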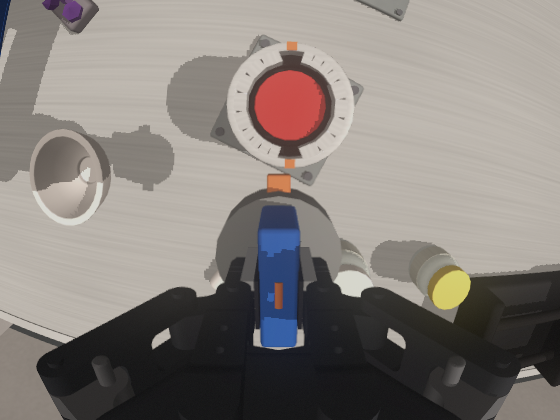

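The collar is centred at about (290,104). Its dashes are at (292,46) and (290,163), in line with the slots, and the held lid's lug is at (279,183).

```bash
python3 - <<'E'
from h import *
s,tcp=pickle.load(open("last.pkl","rb"))
h=cv2.cvtColor(s["pixels"],cv2.COLOR_RGB2HSV)
roi=(215,30,370,172)
def rep(n,m,z,k=6):
    for a,c,p in sorted(blobs(m,roi,8),key=lambda v:-v[0])[:k]:
        X=onz(s,p,z,tcp)[:,:2].astype(np.float32);print(n,a,c.round(1),X.mean(0).round(1),cv2.minEnclosingCircle(X),cv2.fitEllipse(cv2.convexHull(X)) if len(X)>100 else "")
rep("or",cv2.inRange(h,(6,120,90),(20,255,255)),118,4)
rep("red",cv2.inRange(h,(0,150,80),(4,255,255))|cv2.inRange(h,(172,150,80),(180,255,255)),105,2)
rep("ring",cv2.inRange(h,(0,0,195),(180,45,255)),118,2)
# held lid: bar front, lug
for z in(208,):
    print("lug@",onz(s,[[279.3,182.2]],z,tcp))
E
```

```text
or 80 [291.5  45.5] [ 542.5 -153. ] ((542.4451904296875, -153.02012634277344), 4.5459723472595215) 
or 77 [289.  163.2] [ 635.  -141.7] ((635.1416625976562, -141.2971954345703), 4.490818023681641) 
red 3635 [288.  104.6] [ 588.8 -148.7] ((588.7225952148438, -147.2899627685547), 28.794700622558594) ((588.6385498046875, -148.36891174316406), (54.17301559448242, 57.515174865722656), 89.03826904296875)
ring 2586 [328.9 106.2] [ 585.5 -117.4] ((587.757080078125, -140.63461303710938), 48.0911865234375) ((588.1361083984375, -140.591796875), (85.15603637695312, 94.34375762939453), 95.40806579589844)
ring 2511 [251.9 103. ] [ 591.9 -176.9] ((589.8069458007812, -154.3357391357422), 47.96866989135742) ((590.0265502929688, -151.23956298828125), (88.62105560302734, 95.22149658203125), 114.4887924194336)
lug@ [[ 634.16738671 -149.8485562   208.        ]]
```

```bash
python3 go.py 588.2 -148.4 160 187
```

```text
t 4.85 [ 669.5 -145.2  227.7] [ 1.80e+02 -1.00e-01 -1.72e+02] F [ 0.6  0.1 -1.1] shift cm [8.09 0.82 6.78] rot [ 0.04 -0.06  1.04] j6 -114.6
```

>>> play_rows(
  motion=[
    [[4,0.4,0,0,0,1],[8.1,0.8,0,0,0,1],[8.1,0.8,2.5,0,0,1],[8.1,0.8,5,0,0,1],[8.1,0.8,6.5,0,0,1]],
  ],
)

```text
time: 5.35
tool_pos: [587.4, -148.4, 161.5]
tcp_rot: [179.9, -0.1, -172.9]
ft_force: [0.3, -0.8, -1.6]
finger_gap: 14.9
grip_force: 58.9
```

>>> play_rows(
  motion=[
    [[0,0,0.3,0,0,0],[0,0,0.3,0,0,0],[0,0,0.3,0,0,0]],
  ],
)

```text
time: 5.65
tool_pos: [589.5, -149.6, 161.7]
tcp_rot: [-180.0, 0.1, -172.8]
ft_force: [0.3, -0.5, -1.6]
finger_gap: 15.1
grip_force: 58.9
```

```bash
python3 go.py 588.2 -148.4 150 187; python3 - <<'E'
from h import *
s,tcp,q=grab("wrist","w3.png")
h=cv2.cvtColor(s["pixels"],cv2.COLOR_RGB2HSV)
for a,c,p in blobs(cv2.inRange(h,(4,120,90),(20,255,255)),(200,60,370,300),8):print(a,c.round(1),onz(s,c,118,tcp).round(1),onz(s,c,tcp[0][2]-20,tcp).round(1))
E
```

```text
t 5.65 [ 589.5 -149.6  161.7] [-1.800e+02  1.000e-01 -1.728e+02] F [ 0.3 -0.5 -1.6] shift cm [0.12 0.14 1.17] rot [-0.05  0.09  0.23] j6 -116.3
172 [282.5 155.7] [[ 543.1 -152.9  118. ]] [[ 540.5 -153.5  141.7]]
426 [278.6 182.5] [[ 559.1 -153.1  118. ]] [[ 554.6 -153.7  141.7]]
119 [278. 291.] [[ 631.  -144.3  118. ]] [[ 617.4 -146.   141.7]]
```

View pics/w3.png

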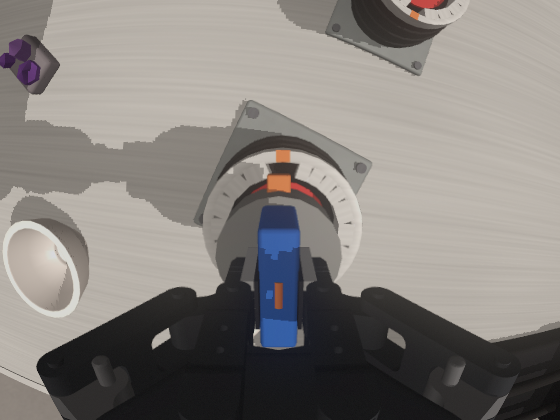

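The lug at (279,183) lines up with the slot, and the dash is at (283,156). I'll make a small correction and descend slowly while watching the force.

>>> play_rows(
  motion=[
    [[0.14,0.12,0.4,0,0,0.2],[0.14,0.12,0.7,0,0,0.2],[0.14,0.12,1,0,0,0.2],[0.14,0.12,1.3,0,0,0.2],[0.14,0.12,1.3,0,0,0.2]],
  ],
)

```text
time: 6.2
tool_pos: [586.8, -148.4, 146.6]
tcp_rot: [180.0, -0.0, -173.0]
ft_force: [-0.3, 0.6, -0.9]
finger_gap: 15.0
grip_force: 58.8
```

>>> play_rows(
  motion=[
    [[0,0,0.1,0,0,0],[0,0,0.2,0,0,0],[0,0,0.3,0,0,0]],
  ],
)

```text
time: 6.5
tool_pos: [587.2, -148.6, 144.4]
tcp_rot: [-180.0, 0.0, -173.0]
ft_force: [1.1, -0.0, -0.5]
finger_gap: 14.9
grip_force: 58.8
```

>>> play_rows(
  motion=[
    [[0,0,0.1,0,0,0],[0,0,0.2,0,0,0],[0,0,0.3,0,0,0]],
  ],
)

```text
time: 6.8
tool_pos: [587.1, -148.5, 141.3]
tcp_rot: [-180.0, 0.0, -173.0]
ft_force: [0.9, 0.7, -0.4]
finger_gap: 15.5
grip_force: 58.8
```

>>> play_rows(
  motion=[
    [[0,0,0.1,0,0,0],[0,0,0.2,0,0,0],[0,0,0.2,0,0,0]],
  ],
)

```text
time: 7.1
tool_pos: [587.1, -148.5, 139.2]
tcp_rot: [180.0, 0.0, -173.0]
ft_force: [0.5, 0.7, -2.4]
finger_gap: 15.4
grip_force: 58.8
```

The lugs dropped into the slots with no resistance, so I'll keep going down against the seal.

>>> play_rows(
  motion=[
    [[0,0,0.15,0,0,0],[0,0,0.3,0,0,0],[0,0,0.45,0,0,0],[0,0,0.45,0,0,0]],
  ],
)

```text
time: 7.5
tool_pos: [587.2, -148.6, 135.1]
tcp_rot: [-180.0, 0.0, -173.0]
ft_force: [-0.1, 1.3, 2.7]
finger_gap: 15.0
grip_force: 59.5
```

>>> play_rows(
  motion=[
    [[0,0,0.15,0,0,0],[0,0,0.3,0,0,0],[0,0,0.45,0,0,0],[0,0,0.6,0,0,0],[0,0,0.6,0,0,0]],
  ],
)

```text
time: 8.0
tool_pos: [587.2, -148.5, 128.9]
tcp_rot: [-180.0, 0.0, -173.0]
ft_force: [0.4, 1.6, 4.7]
finger_gap: 15.2
grip_force: 59.8
```

>>> play_rows(
  motion=[
    [[0,0,0.1,0,0,0],[0,0,0.2,0,0,0],[0,0,0.25,0,0,0],[0,0,0.25,0,0,0]],
  ],
)

```text
time: 8.4
tool_pos: [587.3, -148.6, 126.7]
tcp_rot: [-180.0, 0.0, -173.0]
ft_force: [-0.9, 1.5, 4.9]
finger_gap: 15.2
grip_force: 59.9
```

>>> play_rows(
  motion=[
    [[0,0,0.1,0,0,0],[0,0,0.15,0,0,0],[0,0,0.15,0,0,0]],
  ],
)

```text
time: 8.7
tool_pos: [587.2, -148.6, 125.2]
tcp_rot: [-180.0, 0.0, -173.0]
ft_force: [-1.0, 2.4, 7.1]
finger_gap: 14.9
grip_force: 59.9
```

>>> play_rows(
  motion=[
    [[0,0,0.05,0,0,0],[0,0,0.1,0,0,0],[0,0,0.1,0,0,0]],
  ],
)

```text
time: 9.0
tool_pos: [587.3, -148.6, 124.3]
tcp_rot: [-180.0, 0.0, -173.0]
ft_force: [0.1, 2.2, 7.1]
finger_gap: 15.2
grip_force: 60.0
```

>>> play_rows(
  motion=[
    [[0,0,0,0,0,2],[0,0,0,0,0,4],[0,0,0,0,0,6],[0,0,0,0,0,8],[0,0,0,0,0,8]],
  ],
)

```text
time: 9.5
tool_pos: [587.5, -149.0, 124.4]
tcp_rot: [-180.0, 0.1, 178.9]
ft_force: [0.3, -0.8, 6.0]
finger_gap: 15.4
grip_force: 60.0
```

```bash
python3 - <<'E'
from bench import sensors
q=sensors.sense();print(q["ft_force"].round(1),q["wrist_torque"].round(2),q["tool_pos"].round(1),q["tcp_rot"].round(1))
E
```

```text
[ 0.3 -0.8  6. ] [ 0.12  0.12 -0.01] [ 587.5 -149.   124.4] [-1.800e+02  1.000e-01  1.789e+02]
```

Turning is free with no torque, so the lugs are under the ledge. I'll continue.

>>> play_rows(
  motion=[
    [[0,0,0,0,0,4],[0,0,0,0,0,8],[0,0,0,0,0,12],[0,0,0,0,0,16],[0,0,0,0,0,20]],
  ],
)

```text
time: 10.0
tool_pos: [587.5, -149.1, 124.5]
tcp_rot: [-180.0, 0.1, 158.9]
ft_force: [-0.3, -1.0, 7.4]
finger_gap: 15.2
grip_force: 59.9
```

>>> play_rows(
  motion=[
    [[0,0,0,0,0,4],[0,0,0,0,0,8],[0,0,0,0,0,12],[0,0,0,0,0,15],[0,0,0,0,0,15]],
  ],
)

```text
time: 10.5
tool_pos: [587.4, -149.1, 124.5]
tcp_rot: [-180.0, 0.1, 143.9]
ft_force: [-1.6, -0.6, 5.7]
finger_gap: 15.1
grip_force: 60.0
```

```bash
python3 - <<'E'
from bench import sensors
q=sensors.sense();print(q["ft_force"].round(1),q["wrist_torque"].round(2),q["tool_pos"].round(1),q["tcp_rot"].round(1))
E
```

```text
[-1.6 -0.6  5.7] [ 0.05  0.11 -0.06] [ 587.4 -149.1  124.5] [-1.800e+02  1.000e-01  1.439e+02]
```

>>> play_rows(
  motion=[
    [[0,0,0,0,0,2],[0,0,0,0,0,4],[0,0,0,0,0,5.5],[0,0,0,0,0,5.5]],
  ],
)

```text
time: 10.9
tool_pos: [587.8, -148.7, 124.5]
tcp_rot: [180.0, 0.1, 138.5]
ft_force: [1.2, 1.2, 6.0]
finger_gap: 15.1
grip_force: 59.8
```

```bash
python3 - <<'E'
from bench import sensors
q=sensors.sense();print(q["ft_force"].round(1),q["wrist_torque"].round(2),q["tool_pos"].round(1),q["tcp_rot"].round(1))
E
```

```text
[1.2 1.2 6. ] [ 0.3  -0.16  0.1 ] [ 587.8 -148.7  124.5] [1.800e+02 1.000e-01 1.385e+02]
```

>>> play_rows(
  motion=[
    [[0,0,0,0,0,1],[0,0,0,0,0,1],[0,0,0,0,0,1]],
  ],
)

```text
time: 11.2
tool_pos: [588.1, -148.5, 124.5]
tcp_rot: [179.9, 0.1, 137.6]
ft_force: [5.0, 2.6, 5.3]
finger_gap: 15.1
grip_force: 59.7
```

```bash
python3 - <<'E'
from bench import sensors
q=sensors.sense();print(q["ft_force"].round(1),q["wrist_torque"].round(2),q["tool_pos"].round(1),q["tcp_rot"].round(1))
E
```

```text
[5.  2.6 5.3] [ 0.37 -0.68  0.27] [ 588.1 -148.5  124.5] [1.799e+02 1.000e-01 1.376e+02]
```

>>> play_rows(
  motion=[
    [[0,0,0,0,0,0.7],[0,0,0,0,0,0.7],[0,0,0,0,0,0.7]],
  ],
)

```text
time: 11.5
tool_pos: [588.3, -148.4, 124.5]
tcp_rot: [179.9, 0.1, 136.9]
ft_force: [5.9, 3.3, 4.6]
finger_gap: 15.5
grip_force: 59.7
```

```bash
python3 - <<'E'
from bench import sensors
q=sensors.sense();print(q["ft_force"].round(1),q["wrist_torque"].round(2),q["tool_pos"].round(1),q["tcp_rot"].round(1))
E
```

```text
[5.9 3.3 4.6] [ 0.51 -0.83  0.28] [ 588.3 -148.4  124.5] [1.799e+02 1.000e-01 1.369e+02]
```

The torque and side force show the lid is at its stop. I'll back off about 2° to centre the lugs under the notches, then ease up with the spring.

>>> play_rows(
  motion=[
    [[0,0,0,0,0,-1],[0,0,0,0,0,-2],[0,0,0,0,0,-2]],
  ],
)

```text
time: 11.8
tool_pos: [587.9, -148.5, 124.6]
tcp_rot: [179.9, 0.1, 138.9]
ft_force: [3.6, 2.9, 5.9]
finger_gap: 15.2
grip_force: 59.9
```

>>> play_rows(
  motion=[
    [[0,0,-0.1,0,0,0],[0,0,-0.2,0,0,0],[0,0,-0.3,0,0,0],[0,0,-0.3,0,0,0]],
  ],
)

```text
time: 12.2
tool_pos: [587.8, -148.6, 127.5]
tcp_rot: [179.9, 0.1, 138.9]
ft_force: [2.7, 2.4, 5.3]
finger_gap: 15.0
grip_force: 59.8
```

```bash
python3 - <<'E'
from bench import sensors
q=sensors.sense();print(q["ft_force"].round(1),q["wrist_torque"].round(2),q["tool_pos"].round(1),q["tcp_rot"].round(1))
E
```

```text
[2.7 2.4 5.3] [ 0.46 -0.54  0.03] [ 587.8 -148.6  127.5] [1.799e+02 1.000e-01 1.389e+02]
```

>>> play_rows(
  motion=[
    [[0,0,-0.1,0,0,0],[0,0,-0.15,0,0,0],[0,0,-0.15,0,0,0]],
  ],
)

```text
time: 12.5
tool_pos: [587.6, -148.6, 128.7]
tcp_rot: [180.0, 0.1, 138.8]
ft_force: [5.5, 2.0, 5.2]
finger_gap: 15.3
grip_force: 59.7
```

>>> play_rows(
  motion=[
    [[0,0,-0.05,0,0,0],[0,0,-0.1,0,0,0],[0,0,-0.1,0,0,0]],
  ],
)

```text
time: 12.8
tool_pos: [587.5, -148.6, 129.5]
tcp_rot: [180.0, 0.1, 138.8]
ft_force: [5.5, 2.9, 4.3]
finger_gap: 15.2
grip_force: 59.5
```

>>> play_rows(
  motion=[
    [[0,0,0,0,0,0],[0,0,0,0,0,0],[0,0,0,0,0,0],[0,0,0,0,0,0],[0,0,0,0,0,0]],
  ],
  jaw=0.6,
  squeeze=20,
)

```text
time: 13.3
tool_pos: [586.7, -148.6, 128.9]
tcp_rot: [-180.0, -0.0, 138.8]
ft_force: [-0.9, 0.6, -0.0]
finger_gap: 51.1
grip_force: 0.0
```

>>> play_rows(
  motion=[
    [[0,0,-2,0,0,0],[0,0,-5,0,0,0],[0,0,-9,0,0,0],[0,0,-12,0,0,0],[0,0,-12,0,0,0]],
  ],
)

```text
time: 13.8
tool_pos: [589.5, -149.5, 255.8]
tcp_rot: [179.8, 0.5, 138.8]
ft_force: [1.3, -0.5, 0.1]
finger_gap: 51.0
grip_force: 0.0
```

```bash
python3 - <<'E'
from h import *
s,tcp,q=grab("wrist","w4.png");print(tcp[0].round(1),tcp[1].round(1))
h=cv2.cvtColor(s["pixels"],cv2.COLOR_RGB2HSV)
b=max(blobs(cv2.inRange(h,(100,100,40),(130,255,255)),(180,60,380,300)),key=lambda v:v[0])
print("bar",cv2.minAreaRect(onz(s,b[2],160,tcp)[:,:2].astype(np.float32)))
s2,_,_=grab("scene")
for a,c,p in blobs(mask(s2,"blue"),(195,170,255,230)):print("scene bar",a,c.round(1),p.min(0),p.max(0))
for z in(157,160,164,167):print(z,proj(s2,[[588.3,-148.2,z]]).round(1))
cv2.imwrite("pics/s4.png",cv2.resize(s2["pixels"][150:270,150:310],None,fx=5,fy=5,interpolation=2)[:,:,::-1])
E
```

```text
[ 589.5 -149.5  255.8] [179.8   0.5 138.8]
bar ((586.2066650390625, -146.41554260253906), (15.375312805175781, 59.414939880371094), 49.26959991455078)
scene bar 273 [222.6 195.9] [213 186] [233 205]
157 [[221.4 190.6]]
160 [[221.3 189.6]]
164 [[221.2 188.2]]
167 [[221.1 187.2]]
```

View pics/w4.png

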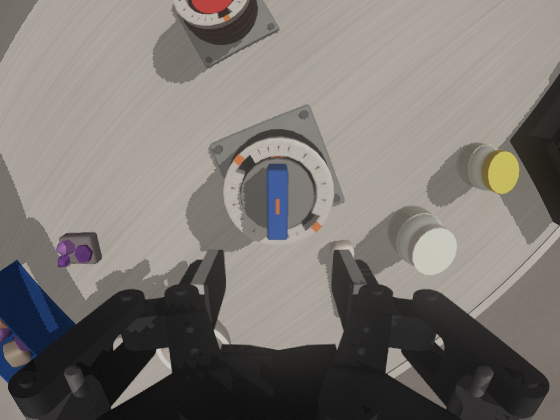

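View pics/s4.png

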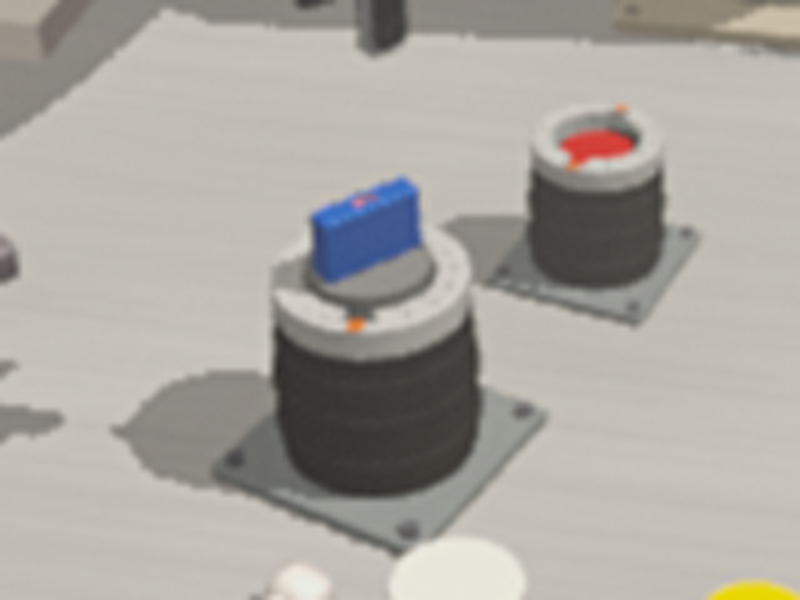

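The wrist view shows the bar at (277,203), turned about 48° from the slots, and the scene view shows the plug sitting level and slightly proud in the collar. The lid rose 5 mm with the spring, so it is in the notch. The gripper is clear.

```bash
python3 -c "
from bench import job;print(job.hand_in())"
```

```text
the job is handed in; nothing more can be done
None
```

The lid is in the larger barrel, turned clockwise to its stop, sprung up into its locking notch and released. I handed the job in at about 14 s; it returned no verdict.

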